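# Test the bench RCD, reset it and snap its hood on

## Robot

A 7-joint arm with a two-finger parallel gripper is mounted at the origin on the work surface. World frame = base frame: x ahead of the robot, y to its left, z up, the work surface at z = 0. Lengths are in m, angles in rad, forces in N, time in s.
With the tool pointing down it reaches from about 0.425 to 0.875 m from the base axis. Payload 4.7 kg.
Tool frame: the origin (TCP) lies at the very end of the fingers, on their centre line; the grasp point (between the pads) lies 19 mm behind it; y points along the fingers, x is the direction in which the jaws open and shut, and the axes are right-handed (so a half turn about y gives the same grasp; the last joint's range is limited). The gripper opens to 87 mm and grips with 3 to 60 N. Pads are 19 mm wide; open, the fingers measure 117 mm over their backs; the gripper's body (75 mm by 190 mm) begins 51 mm behind the grasp point.
Start: joints at [1.265, 0.321, -0.07, 1.45, 0.023, 1.371, -0.057], TCP at [0.204, -0.617, 0.223] pointing down, gripper open.
Joint ranges: [-2.86, 2.86], [-0.3, 2.09], [-1.38, 1.24], [0.06, 2.45], [-1.56, 4.7], [0.09, 2.05], [-2.69, 2.69]. Speed limits (rad/s): [2.57, 2.57, 3.14, 3.14, 3.14, 3.14, 3.14].

## Interface

Orientations are given as a unit quaternion [w, x, y, z].
In Python, from station import read_state, optics, robot gives the robot as it stands.
- The arm moves only by the shell command python3 -m handwheel 'ROWS'. ROWS is JSON, a list of rows, each a list of 5 numbers: the opening, from -1 (shut) to 1 (fully open), then the shift along the tool's x, y, z in cm, then the turn about the tool's y in rad. In form: [[jaw, dx, dy, dz, roll], ...]. A call has exactly 10 rows; each row is the pose to reach, as a shift and turn from the pose measured when the call began, along the tool's axes at that moment; what a row does not reach only later rows make up. A row lasts 1/10 s, in which the tool goes at most 50 mm and 8.59 degrees, less where a joint would pass 70% of its speed; a pose out of reach is approached as far as the arm can. A call with a gripper value outside its range is refused whole. The fingers move at their own pace and stop on an object; the grip force is fixed at half the most. Time passes only in rows, so rows that repeat a pose let the fingers close, or fill a call up. It gives the time, the measured TCP pose, the force and the opening at its end, in the units of the state.
- read_state(): the state, without advancing time (a new reading comes with each control period).
- optics.get_image(name): name is "scene" or "top"; returns a dict with "pixels" (400x640x3 uint8, red, green, blue), "depth" (400x640 float32, m along the optical axis (not along the pixel's ray), 0 where there is no reading), "camera_matrix" (3x3 intrinsics, pixels), "R" (3x3) and "t" (3): a world point X has camera coordinates R X + t. Camera axes: x right, y down, z forward; pixel columns grow to the right and rows downward; lengths in m; the calibration is good to about 2 mm. A picture is of the moment at which its call begins.
- robot.hand_in(): hands the job in, once; it reports no verdict.
The state is a dict: "t": time; "joint_positions": joint angles; "qd": joint speeds; "tau": joint torques, N m; "position": TCP position; "ee_rot": TCP orientation; "wrist_force": force on the tool from outside, world axes, zero at the start; "wrist_torque": the same for the moment, N m; "finger_gap": finger opening in m.
Only numpy, scipy, OpenCV 4.12 (cv2) and the standard library are available. Lean on these libraries where they do the work, as an engineer would, in place of code of your own. Each camera call takes 0.05 s, during which the arm holds its last target.

## Task

Check the residual-current breaker on the lampworking bench's power box: press its test button so that the lever drops, then lift the lever back up. Then pick up the loose hood, set it over the breaker and press it down until it snaps fully home on its ledge, and finish while still holding it pressed down firmly, without letting go. Leave the other things on the bench where they are.

Things in the scene. Friction and masses are not known exactly. Their poses are not given: they have to be found in the camera images.
- bench_box: Grey power box fixed on the bench. Origin on the bench, under the centre of its raised white plinth. Own x points away from its front edge, z up, yaw within 0.2 rad of the world's. It reaches from x = -62 to +96 mm, y = +-75 mm; top face 56 mm above the bench. Three round socket lids, 12 mm high, stand at x = +70 mm.
- plinth_top (a point): Centre of the top of the white plinth that carries the residual-current breaker, 78 mm above the bench; axes as bench_box. Plinth 68 mm (x) x 99 mm (y), edges bevelled inward 4 mm over the upper 6 mm. On it: test button at y = +32 mm, lever at y = -30 mm. A sprung steel catch sticks out of each of its +y and -y ends, 9.5 mm above the ledge round its foot.
- seat_ledge: Black ledge round the plinth's foot on which the hood's rim comes to rest, 84 mm (x) x 122 mm (y), top 60 mm above the bench; same frame as bench_box.
- seat (a point): Centre of the ledge at the height of its top (60 mm above the bench); axes as bench_box. A hood fully home has its origin here.
- test_button_top (a point): Centre of the top of the round test button, diameter 18 mm, 8 mm proud of the plinth (86 mm above the bench) when up; at box x = -21, y = +32 mm.
- test_button (a joint): Travel of the test button straight down, 0 (up) to 0.006 m (down); sprung, 1.4 N at the start, about 4 N when down. At about 2.5 mm it trips the lever.
- rcd_lever (a joint): Lever angle, rad: 0 = up (on, as it starts, leaning 0.17 past upright to box +x), 0.82 = dropped (off, leaning 0.65 from upright to box -x, the front). Over-centre mechanism: beyond 0.25 it drops by itself, below 0.25 it springs up by itself. Raise it by pushing its tip towards box +x, 1 to 2 N. Hinge axis along box y, at box x = -16, y = -30, z = 80 mm.
- lever_tip (a point): Middle of the lever's cross bar (26 mm long along box y, 8 mm thick), 30 mm from the hinge. Up: box x = -11, z = 110 mm; dropped: box x = -34, z = 104 mm. A dropped lever overhangs the ledge's front and keeps the hood from going on.
- hood: Loose grey plastic clip hood, open below: 78 mm (own x) x 116 mm (y), roof 60 mm above its rim, walls 3.5 mm, 0.1 to 0.17 kg. Stands upright on the bench beside the box, yaw within 0.3 rad. Origin: centre of the open rim; z up. Goes on with its long side along the box's y, either way round. Sideways play on the plinth 1.5 mm; the bevel takes up about 4 mm.
- hood_lip (a point): Centre of the hood's open rim (the hood's origin). Barbs inside its +y and -y lips must be forced over the plinth's catches: force starts with the rim about 8 mm above the ledge, rises to about 13 N just before it snaps at 3 to 4 mm, then drops to nearly nothing and the rim goes down on the ledge.
- hood_grip (a point): Middle of the upright grip rib on the hood's roof, 72 mm above the hood's rim; rib 56 mm along the hood's x, 12 mm thick along its y, 24 mm tall from the roof.
- marker: white felt marker lying flat, 127 x 17 x 17 mm, about along x; bystander
- cork_disc: cork disc, diameter 56 mm, 12 mm thick; bystander
- graphite_pad: flat dark pad 90 x 140 x 12 mm; bystander
- caliper: steel caliper lying flat, 170 mm long, 9 mm thick; bystander
- graphite_paddle: small paddle with a wooden handle, 210 mm long, 14 mm thick, at the back; bystander
- bead_pot: small glass bowl, diameter 64 mm, 50 mm tall, at the back; bystander
- glass_stopper: clear glass stopper, diameter 32 mm, 45 mm tall, standing near the robot; bystander
Not all that is in view belongs to the job. Leave any purple look-alike of the hood alone. Leave any green look-alike of the bench_box alone.

How it is judged:
On the way, in this order (a step that is already met when the one before it is completed fails the run):
1. the lever has dropped while the test button is pressed (value of joint test_button above 0.0015 m and value of joint rcd_lever above 0.6 rad), for 0.05 s.
2. the lever is back up (value of joint rcd_lever below 0.1 rad), for 0.2 s.
3. the hood is snapped fully home over the breaker (horizontal distance between hood and seat below 0.004 m and z of hood in the frame of seat between -0.003 and 0.0018 m and angle between hood's own z axis and vertical below 0.04 rad and angle between the x axis of hood and the x axis of bench_box, either way round below 0.06 rad), for 0.1 s.
At the end, for the whole second after the job is handed in: The lever is up (below 0.1 rad); the hood is snapped home: origin within 4 mm sideways and 1.8 mm in height of the seat, tilt below 0.04 rad, turned within 0.06 rad of the box; the fingers are on it and it is pressed on its ledge with more than 4 N through the last second (all of step 3 and value of joint rcd_lever below 0.1 rad and contact force between hood and seat_ledge above 4 N and contact force between the fingers and hood above 2 N); the arm keeps its last pose, push and grip.
It fails at once if another thing on the bench was shifted by more than 30 mm (distance of any of marker, cork_disc, graphite_pad, caliper, graphite_paddle, bead_pot, glass_stopper from where it was at the start of the episode above 0.03 m).
It also fails if it takes over 67 s, if anything falls off the work surface, if the arm or the gripper's body presses on something with over 40 N, if the wrist force passes 120 N, or if a joint passes its speed limit or range.

## Working session

There is one attempt and no reset: what is moved stays moved. The work goes in short steps, Python scripts to look and compute and a shell command to move; the robot and the scene stay as the last step left them, time stands still between calls to the robot, and variables do not carry over. Pictures are saved under pics/ and viewed, and the job is handed in when it is done.

```bash
ls; mkdir -p pics
python3 - <<'E'
from station import read_state, optics, robot
import cv2,numpy as np
s=read_state(); print({k:np.round(v,3).tolist() for k,v in s.items()})
for n in("scene","top"):
    d=optics.get_image(n); cv2.imwrite(f"pics/{n}0.png",d["pixels"][:,:,::-1]); np.savez(f"{n}0.npz",**d)
    print(n,d["camera_matrix"].round(1).tolist(),(-d["R"].T@d["t"]).round(3),d["R"].round(3).tolist())
E
```

```text
pics
{'t': 0.0, 'joint_positions': [1.265, 0.322, -0.07, 1.452, 0.023, 1.371, -0.057], 'qd': [-0.0, -0.001, -0.0, 0.001, -0.0, 0.001, -0.0], 'tau': [0.0, -49.127, -0.403, -31.253, -0.064, 0.043, 0.0], 'position': [0.204, -0.617, 0.221], 'ee_rot': [0.574, -0.573, 0.415, -0.413], 'wrist_force': [-0.418, 0.419, 0.228], 'wrist_torque': [0.04, 0.054, 0.052], 'finger_gap': 0.087}
scene [[448.1, 0.0, 324.3], [0.0, 448.1, 200.8], [0.0, 0.0, 1.0]] [ 1.109 -0.488  0.871] [[0.664, 0.748, -0.019], [0.534, -0.491, -0.689], [-0.524, 0.447, -0.725]]
top [[422.1, 0.0, 323.7], [0.0, 422.1, 199.5], [0.0, 0.0, 1.0]] [ 0.352 -0.033  1.426] [[0.029, -1.0, 0.009], [-0.987, -0.03, -0.159], [0.159, -0.004, -0.987]]
```

View pics/scene0.png

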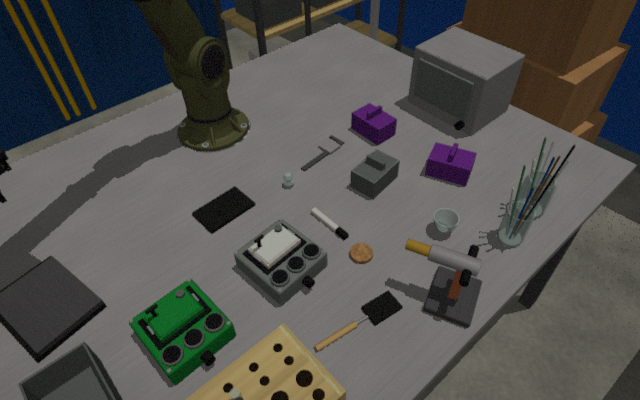

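View pics/top0.png

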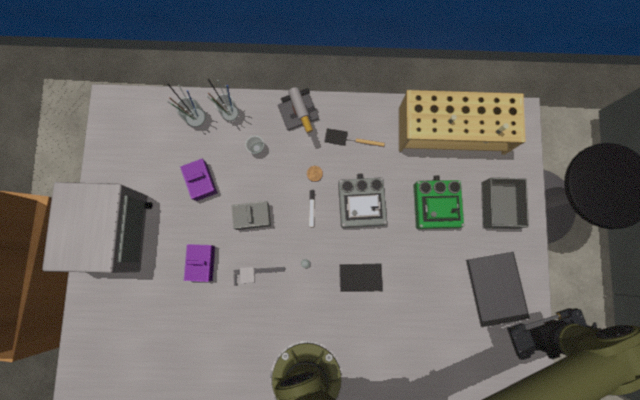

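In the scene view, the grey hood is at (375,173), with purple look-alikes at (374,122) and (451,162). The grey box is at (281,258), with a green look-alike at (183,328). In the top view, the hood is at (251,216) and the box at (362,203). I'll enlarge these to confirm.

```bash
cat > h.py <<'E'
import numpy as np,cv2
from station import read_state, optics, robot
def crop(d,x0,y0,x1,y1,f,name):
    im=cv2.resize(d["pixels"][y0:y1,x0:x1,::-1],None,fx=f,fy=f,interpolation=cv2.INTER_CUBIC)
    im=cv2.convertScaleAbs(im,alpha=1.5,beta=10)
    cv2.imwrite(f"pics/{name}.png",im)
def unproj(d,u,v,z=None,depth=None):
    K,R,t=d["camera_matrix"],d["R"],d["t"]
    r=np.linalg.inv(K)@[u,v,1]; c=-R.T@t
    if z is None:
        return R.T@(r*d["depth"][int(round(v)),int(round(u))]-t)
    w=R.T@r; return c+w*(z-c[2])/w[2]
def cloud(d):
    K,R,t=d["camera_matrix"],d["R"],d["t"]
    v,u=np.mgrid[:400,:640]; z=d["depth"]
    p=np.stack([(u-K[0,2])*z/K[0,0],(v-K[1,2])*z/K[1,1],z],-1)
    return (p-t)@R
def proj(d,X):
    c=np.asarray(X)@d["R"].T+d["t"]; q=c@d["camera_matrix"].T; return q[...,:2]/q[...,2:]
def load(n): return dict(np.load(n))
E
python3 - <<'E'
from h import *
s=load("scene0.npz");t=load("top0.npz")
crop(s,220,210,340,310,6,"s_box");crop(s,335,135,415,205,9,"s_hood")
crop(t,225,160,395,240,4.5,"t_both")
E
```

```text
(no output)
```

View pics/s_box.png

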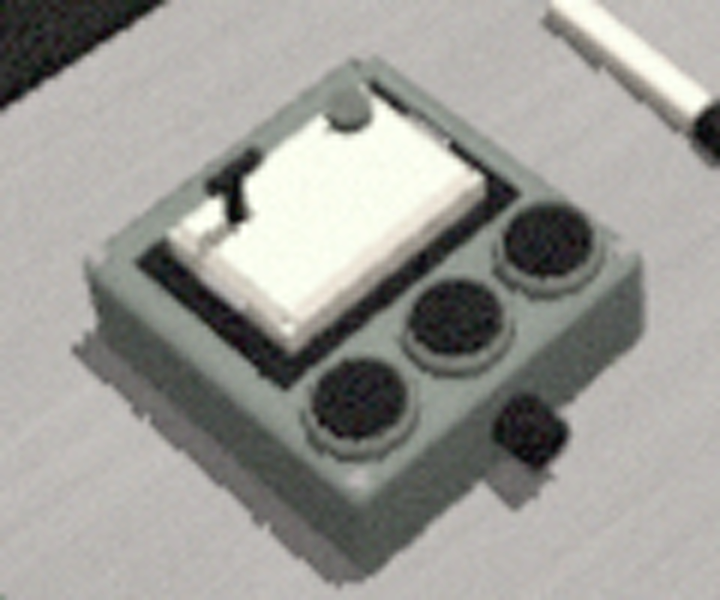

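View pics/s_hood.png

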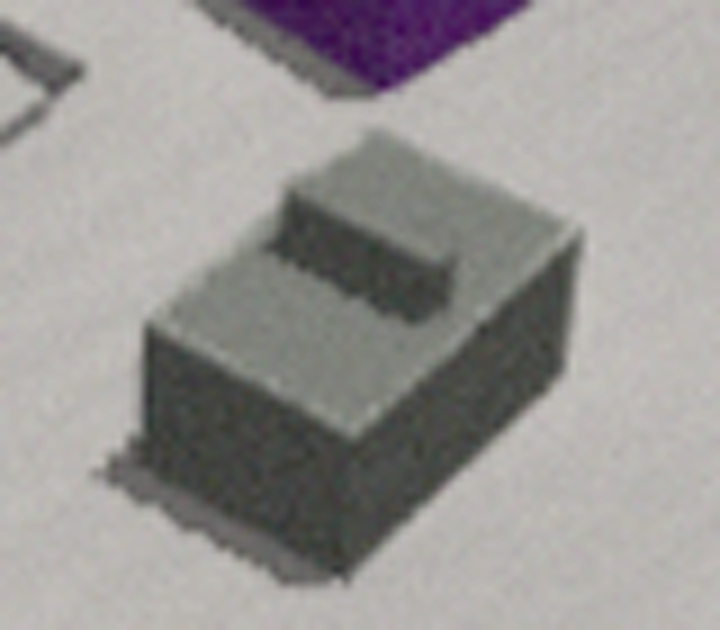

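View pics/t_both.png

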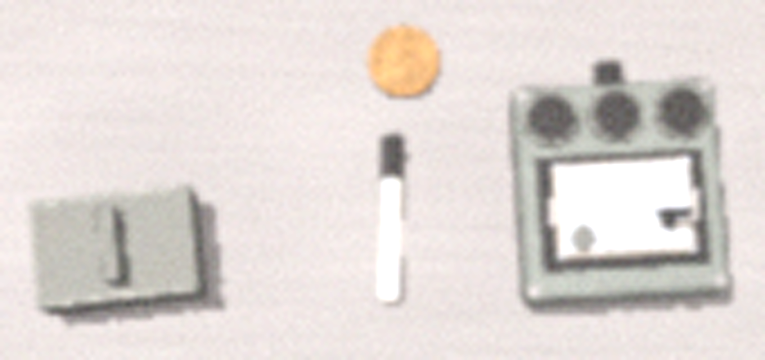

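Confirmed: the grey box has the white plinth, with the button at +y and the lever at −y, and the hood is the plain grey one. Next I'll fit both poses from the depth in each camera.

```bash
cat > fit.py <<'E'
from h import *
def rect(P):
    r=cv2.minAreaRect((P[:,:2]*1000).astype(np.float32)); return r
def fitset(d,c,rad,zlo,zhi,white=None):
    P=cloud(d).reshape(-1,3); C=d["pixels"].reshape(-1,3).astype(int)
    m=(np.hypot(P[:,0]-c[0],P[:,1]-c[1])<rad)&(P[:,2]>zlo)&(P[:,2]<zhi)&(d["depth"].ravel()>0)
    if white is not None: m&=C.min(1)>white
    return P[m],C[m]
E
python3 - <<'E'
from fit import *
for n,bp,hp in(("scene",(281,240),(390,160)),("top",(362,205),(238,216))):
    d=load(n+"0.npz")
    print(n,"box",unproj(d,*bp).round(4),"hood",unproj(d,*hp).round(4))
    b=unproj(d,*bp);h=unproj(d,*hp)
    P,C=fitset(d,b,.09,.070,.084,150); print(len(P),np.median(P[:,2]),rect(P),P.mean(0).round(4))
    P,C=fitset(d,b,.2,.050,.063); print(" boxtop",len(P),np.median(P[:,2]),rect(P))
    P,C=fitset(d,h,.13,.052,.067); print(" roof",len(P),np.median(P[:,2]),rect(P))
    P,C=fitset(d,h,.13,.074,.095); print(" rib",len(P),np.median(P[:,2]),rect(P),P.mean(0).round(4))
E
```

```text
scene box [ 0.5612 -0.1523  0.0779] hood [0.5314 0.2428 0.0625]
609 0.0781158768780677 ((555.6791381835938, -168.4113006591797), (58.08131408691406, 87.08914947509766), 5.265257358551025) [ 0.5593 -0.1691  0.0781]
 boxtop 1883 0.05642424027411493 ((576.3021240234375, -221.67291259765625), (159.0269012451172, 258.9317932128906), 4.223390579223633)
 roof 896 0.06097456587095552 ((534.03955078125, 249.6946258544922), (243.71688842773438, 119.48572540283203), 71.77687072753906)
 rib 122 0.08343137913130627 ((518.97705078125, 198.5565185546875), (55.598506927490234, 15.741061210632324), 8.788772583007812) [0.5206 0.1976 0.082 ]
top box [ 0.5558 -0.1635  0.0748] hood [0.5094 0.2375 0.0624]
492 0.07891758857434167 ((554.0257568359375, -167.0220184326172), (63.91184616088867, 98.97095489501953), 6.128073692321777) [ 0.5556 -0.1656  0.0787]
 boxtop 1248 0.057492576655259 ((573.3550415039062, -225.97779846191406), (164.55502319335938, 272.7633056640625), 1.7023108005523682)
 roof 777 0.06164263336934689 ((516.13671875, 238.27389526367188), (187.4598846435547, 192.9004364013672), 5.988240718841553)
 rib 75 0.08467843973464753 ((516.118408203125, 200.31019592285156), (55.30550003051758, 12.338516235351562), 8.075288772583008) [0.5159 0.1995 0.0844]
```

```bash
cat > ls.py <<'E'
from h import *
from scipy.optimize import least_squares
def fit(obs,x0,tz=False):
    # obs: list of (d, (X local Nx3), (uv Nx2))
    def f(p):
        c,s=np.cos(p[2]),np.sin(p[2]); R=np.array([[c,-s,0],[s,c,0],[0,0,1]])
        return np.concatenate([(proj(d,np.asarray(X)@R.T+[p[0],p[1],0])-uv).ravel() for d,X,uv in obs])
    r=least_squares(f,x0,loss="soft_l1"); return r.x,f(r.x).reshape(-1,2)
def cr(pts,x0,y0,f): return (np.array(pts,float)+.5)/f-.5+[x0,y0]
def draw(d,loops,name,x0,y0,x1,y1,f):
    im=cv2.resize(d["pixels"][y0:y1,x0:x1,::-1],None,fx=f,fy=f,interpolation=cv2.INTER_CUBIC)
    im=cv2.convertScaleAbs(im,alpha=1.5,beta=10)
    for L,col in loops:
        q=((proj(d,np.array(L))-[x0,y0]+.5)*f-.5).round().astype(int)
        cv2.polylines(im,[q],True,col,1)
    cv2.imwrite(f"pics/{name}.png",im)
def pose(p,X):
    c,s=np.cos(p[2]),np.sin(p[2]); return np.asarray(X,float)@np.array([[c,-s,0],[s,c,0],[0,0,1]]).T+[p[0],p[1],0]
def rc(hx,hy,z): return [[hx,hy,z],[hx,-hy,z],[-hx,-hy,z],[-hx,hy,z]]
E
cat > run1.py <<'E'
from ls import *
s=load("scene0.npz");t=load("top0.npz")
rf=.06
A=[[-.039,.058,rf],[.039,.058,rf],[.039,-.058,rf],[-.039,-.058,rf]]
# scene: camera at +x,-y. left = -x.. corners: (148,325)=(-x,-y),(352,437)=(+x,-y),(582,232)=(+x,+y),(378,133)=(-x,+y)
So=cr([[378,133],[582,232],[352,437],[148,325]],335,135,9)
So2=cr([[347,580],[567,375],[147,455]],335,135,9); A2=[[.039,-.058,0],[.039,.058,0],[-.039,-.058,0]]
To=cr([[40,310],[31,203],[190,186],[203,296]],225,160,4.5)
for nm,o in(("both",[(s,A,So),(s,A2,So2),(t,A,To)]),("scene",[(s,A,So),(s,A2,So2)]),("top",[(t,A,To)])):
    p,r=fit(o,[.52,.2,.1]); print("hood",nm,p.round(4)); nm=="both" and print(r.round(1).tolist())
    if nm=="both": ph=p
B=[[-.042,.061,.06],[.042,.061,.06],[.042,-.061,.06],[-.042,-.061,.06]]
Sb=cr([[385,85],[520,190],[288,385],[138,262]],220,210,6)
Tb=cr([[548,268],[537,158],[700,150],[707,265]],225,160,4.5)
for nm,o in(("both",[(s,B,Sb),(t,B,Tb)]),("scene",[(s,B,Sb)]),("top",[(t,B,Tb)])):
    p,r=fit(o,[.555,-.17,.1]); print("box",nm,p.round(4)); nm=="both" and print(r.round(1).tolist())
    if nm=="both": pb=p
np.savez("p.npz",ph=ph,pb=pb)
bl=[(pose(pb,rc(.042,.061,.06)),(0,0,255)),(pose(pb,rc(.030,.0455,.078)),(0,160,0)),(pose(pb,np.array(rc(.079,.075,.056))+[.017,0,0]),(255,0,0)),
 (pose(pb,[[-.021+.009*np.cos(a),.032+.009*np.sin(a),.086] for a in np.arange(0,6.3,.5)]),(0,0,255))]
hl=[(pose(ph,rc(.039,.058,.06)),(0,0,255)),(pose(ph,rc(.039,.058,0)),(255,0,0)),(pose(ph,rc(.028,.006,.084)),(0,160,0))]
draw(s,bl,"o_sb",220,210,340,310,6);draw(s,hl,"o_sh",335,135,415,205,9)
draw(t,bl+hl,"o_t",225,160,395,240,4.5)
E
python3 run1.py
```

```text
hood both [0.5166 0.2001 0.1347]
[[-0.5, -0.8], [0.1, -0.1], [0.3, 0.1], [-0.7, -0.5], [-0.6, 0.3], [-0.4, 0.1], [-1.1, 1.1], [-0.7, -0.5], [-0.4, -0.4], [-0.3, -0.3], [-1.2, -1.1]]
hood scene [0.5173 0.2011 0.131 ]
hood top [0.5148 0.198  0.1366]
box both [ 0.5556 -0.1674  0.0801]
[[-1.5, -1.1], [0.7, 0.2], [-0.7, 0.2], [-0.2, -0.6], [-1.5, 0.3], [-0.5, -0.7], [0.2, -0.7], [0.5, -0.9]]
box scene [ 0.5568 -0.1672  0.0825]
box top [ 0.5538 -0.1681  0.0712]
```

Run:
```python
import cv2,numpy as np
a=cv2.imread("pics/o_sb.png");b=cv2.imread("pics/o_sh.png")
a=cv2.resize(a,(400,333));b=cv2.resize(b,(380,333)); cv2.imwrite("pics/o_s.png",np.hstack([a,b]))
```

```text
(no output)
```

View pics/o_sb.png

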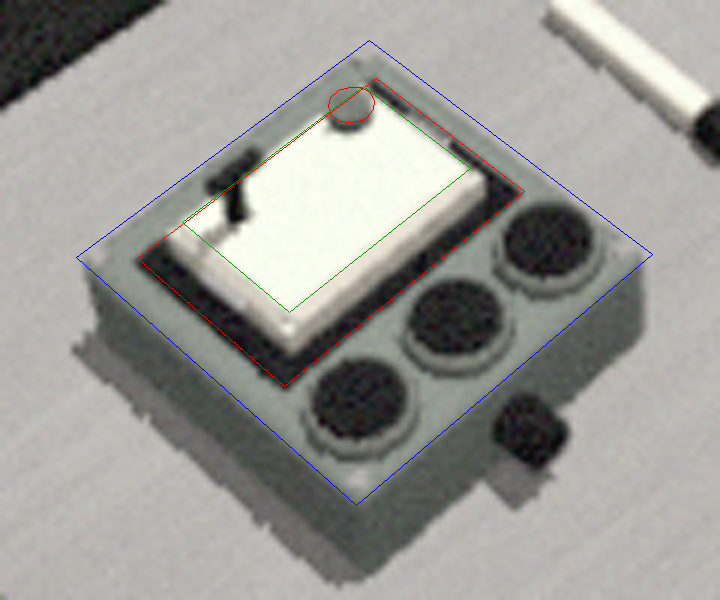

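View pics/o_sh.png

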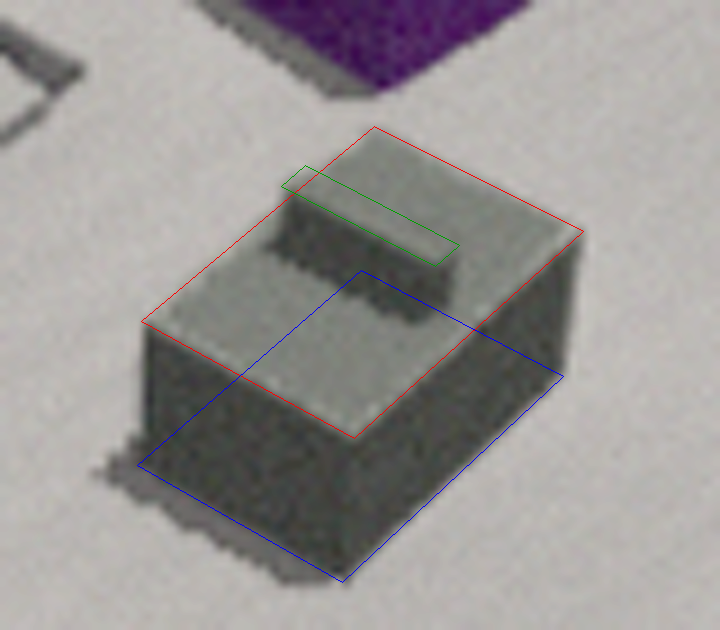

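View pics/o_t.png

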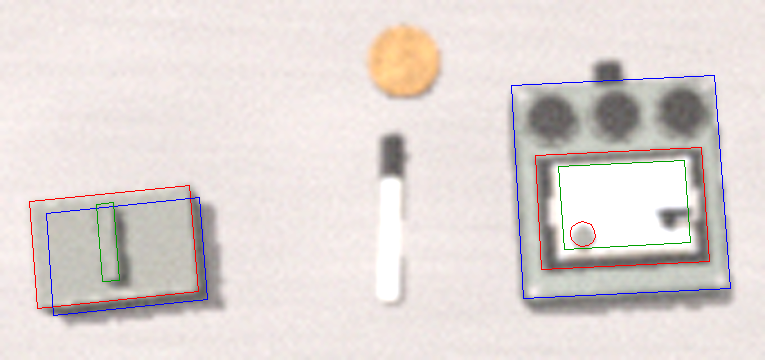

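The hood is at about (0.516, 0.200) with yaw 0.135. The box is at about (0.5555, −0.168) with yaw about 0.085. The two cameras agree to within 3 mm. Next I'll write a helper that turns world targets into tool shifts.

```bash
cat > go.py <<'E'
from h import *
from scipy.spatial.transform import Rotation as Ro
PB=np.array([.5555,-.1677,.085]); PH=np.array([.516,.200,.138])
def st():
    s=read_state(); q=np.array(s["ee_rot"]); M=Ro.from_quat(q[[1,2,3,0]]).as_matrix()
    return s,M
def b2w(x,y,z): 
    c,sn=np.cos(PB[2]),np.sin(PB[2]); return np.array([PB[0]+c*x-sn*y,PB[1]+sn*x+c*y,z])
def rep():
    s,M=st(); p=np.array(s["position"]); c,sn=np.cos(PB[2]),np.sin(PB[2]); d=p[:2]-PB[:2]
    print("t %.2f"%s["t"],"tcp",p.round(4),"box",(np.array([c*d[0]+sn*d[1],-sn*d[0]+c*d[1],p[2]])*1000).round(1),"x ang %.3f"%np.arctan2(M[1,0],M[0,0]),"down",M[:,1].round(3),"F",np.round(s["wrist_force"],1),"gap %.4f"%s["finger_gap"],"q7 %.2f"%s["joint_positions"][6])
def need(W,jawang=None):
    "shift in tool axes (cm) to reach W with roll to bring the tool x axis to world angle jawang"
    s,M=st(); d=M.T@(np.asarray(W)-s["position"])*100
    r=None
    if jawang is not None:
        a=np.arctan2(M[1,0],M[0,0]); r=-(((jawang-a)+np.pi/2)%np.pi-np.pi/2)  # tool y is down
    print("need cm",d.round(2),"roll",r)
E
python3 - <<'E'
from go import *
rep(); s,M=st(); print(M.round(3))
print(b2w(-.021,.032,.086)); need(b2w(-.021,.032,.13),PB[2]+np.pi/2)
E
```

```text
t 0.10 tcp [ 0.2041 -0.6166  0.2216] box [-388.2 -417.4  221.6] x ang -1.251 down [-0.001  0.002 -1.   ] F [ 0.3  0.4 -0.2] gap 0.0867 q7 -0.06
[[ 0.314 -0.001  0.949]
 [-0.949  0.002  0.314]
 [-0.002 -1.    -0.   ]]
[ 0.53185909 -0.13759838  0.086     ]
need cm [-35.15   9.21  46.17] roll 0.23481970198864843
```

```bash
python3 -m handwheel '[[-1,-2.5,0,3.3,0.02],[-1,-5,0,6.6,0.05],[-1,-8,0,10.5,0.08],[-1,-11,0,14.4,0.12],[-1,-14,0,18.4,0.15],[-1,-17,0,22.3,0.18],[-1,-20,0,26.3,0.21],[-1,-23,0,30.2,0.235],[-1,-26,0,34.1,0.235],[-1,-28,0,36.8,0.235]]'
python3 - <<'E'
from go import *
rep(); need(b2w(-.021,.032,.13),PB[2]+np.pi/2)
E
```

```text
t: 1.1
position: [0.467, -0.2311, 0.2219]
ee_rot: [0.522, -0.521, 0.478, -0.477]
wrist_force: [0.2, -0.7, 0.6]
finger_gap: 0.0152
t 1.10 tcp [ 0.467  -0.2311  0.2219] box [-93.5 -55.7 221.9] x ang -1.482 down [-0.     0.003 -1.   ] F [ 0.2 -0.7  0.6] gap 0.0152 q7 -1.09
need cm [-8.72  9.22  7.29] roll 0.0036454046078162605
```

```bash
python3 -m handwheel '[[-1,-3,0,2.5,0],[-1,-6,1,5,0],[-1,-8.7,3,7.3,0],[-1,-8.7,5,7.3,0],[-1,-8.7,7,7.3,0],[-1,-8.7,9.2,7.3,0],[-1,-8.7,10.5,7.3,0],[-1,-8.7,11.5,7.3,0],[-1,-8.7,11.5,7.3,0],[-1,-8.7,11.5,7.3,0]]'
python3 - <<'E'
from go import *
rep(); need(b2w(-.021,.032,.086),PB[2]+np.pi/2)
s=optics.get_image("scene");t=optics.get_image("top"); crop(s,220,190,340,290,6,"s1");crop(t,310,160,410,240,6,"t1")
E
```

```text
t: 2.1
position: [0.5324, -0.1378, 0.1077]
ee_rot: [0.522, -0.521, 0.478, -0.477]
wrist_force: [0.6, 0.2, -0.3]
finger_gap: 0.0005
t 2.10 tcp [ 0.5324 -0.1378  0.1077] box [-20.5  31.7 107.7] x ang -1.482 down [ 0.     0.002 -1.   ] F [ 0.6  0.2 -0.3] gap 0.0005 q7 -1.37
need cm [-0.02  2.17 -0.05] roll 0.0035834577073767804
```

View pics/s1.png

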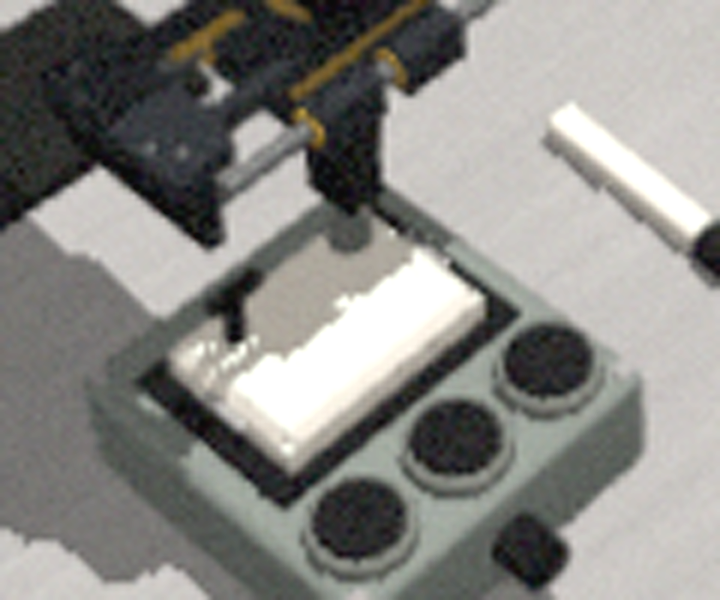

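View pics/t1.png

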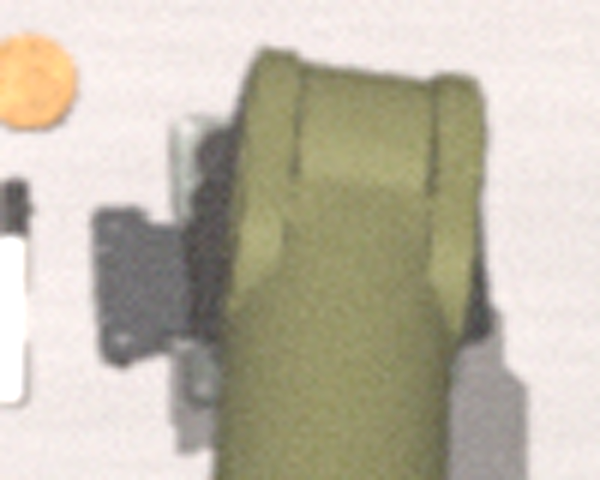

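The scene view shows the closed fingertips right above the grey button at (350,215), and the lever at (235,300) is clear of them. I'll press now.

```bash
python3 -m handwheel '[[-1,0,0.8,0,0],[-1,0,1.5,0,0],[-1,0,1.9,0,0],[-1,0,2.1,0,0],[-1,0,2.3,0,0],[-1,0,2.45,0,0],[-1,0,2.6,0,0],[-1,0,2.65,0,0],[-1,0,2.65,0,0],[-1,0,2.65,0,0]]'
python3 - <<'E'
from go import *
rep()
s=optics.get_image("scene"); crop(s,220,190,340,290,6,"s2")
E
```

```text
t: 3.2
position: [0.5327, -0.1378, 0.0818]
ee_rot: [0.522, -0.521, 0.477, -0.477]
wrist_force: [-2.7, 0.3, 3.2]
finger_gap: 0.0006
t 3.20 tcp [ 0.5327 -0.1378  0.0818] box [-20.1  31.7  81.8] x ang -1.482 down [ 0.001  0.002 -1.   ] F [-2.7  0.3  3.2] gap 0.0006 q7 -1.38
```

View pics/s2.png

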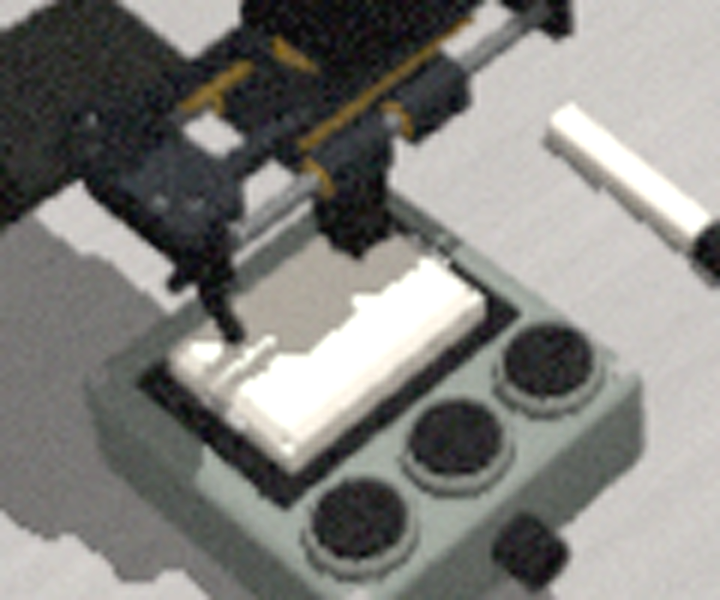

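The lever has dropped; its bar is now at (200,280). Next I'll raise the tool and move in front of the lever tip.

Run:
```python
from go import *
need(b2w(-.068,-.030,.150),PB[2]+np.pi/2); need(b2w(-.068,-.030,.094))
```

```text
need cm [ 6.14 -6.84 -4.8 ] roll 0.003567022706518763
need cm [ 6.15 -1.24 -4.81] roll None
```

```bash
python3 -m handwheel '[[-1,0,-3,0,0],[-1,0,-6.8,0,0],[-1,1.5,-6.8,-2.4,0],[-1,3,-6.8,-4.8,0],[-1,6.1,-6.8,-4.8,0],[-1,6.1,-6.8,-4.8,0],[-1,6.1,-4,-4.8,0],[-1,6.1,-1.5,-4.8,0],[-1,6.1,-1.2,-4.8,0],[-1,6.1,-1.2,-4.8,0]]'
python3 - <<'E'
from go import *
rep();need(b2w(-.020,-.030,.094))
s=optics.get_image("scene"); crop(s,220,190,340,290,6,"s3")
E
```

```text
t: 4.25
position: [0.4904, -0.2023, 0.0932]
ee_rot: [0.523, -0.521, 0.478, -0.477]
wrist_force: [0.1, 0.5, 0.1]
finger_gap: 0.0005
t 4.25 tcp [ 0.4904 -0.2023  0.0932] box [-67.8 -28.9  93.2] x ang -1.482 down [ 0.001  0.003 -1.   ] F [0.1 0.5 0.1] gap 0.0005 q7 -1.21
need cm [ 0.13 -0.07  4.78] roll None
```

View pics/s3.png

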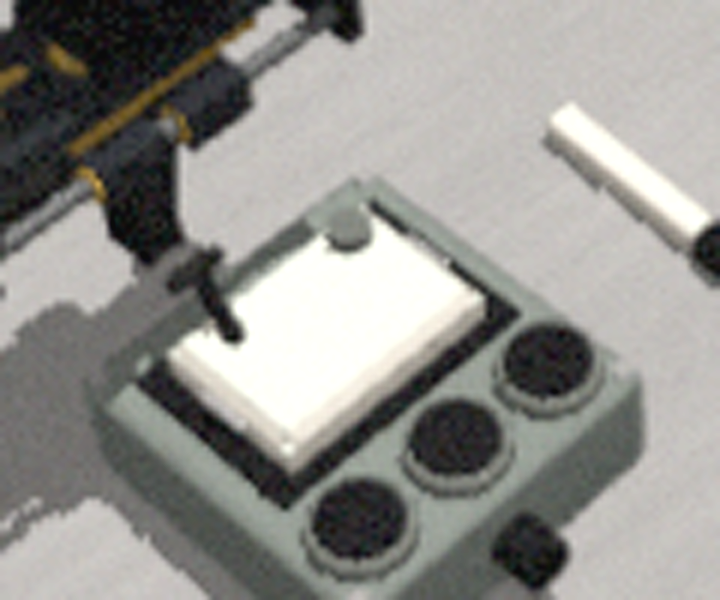

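The lever lies dropped with its bar at (195,265), and the finger is in front of it at the same y. I'll push along +x.

```bash
python3 -m handwheel '[[-1,0.1,0,0.7,0],[-1,0.1,0,1.3,0],[-1,0.1,0,1.8,0],[-1,0.1,0,2.2,0],[-1,0.1,0,2.6,0],[-1,0.1,0,3,0],[-1,0.1,0,3.3,0],[-1,0.1,0,3.6,0],[-1,0.1,0,3.8,0],[-1,0.1,0,3.9,0]]'
python3 - <<'E'
from go import *
rep();need(b2w(-.020,-.030,.094))
s=optics.get_image("scene"); crop(s,220,190,340,290,6,"s4")
E
```

```text
t: 5.3
position: [0.5294, -0.2002, 0.0941]
ee_rot: [0.522, -0.521, 0.478, -0.477]
wrist_force: [-3.3, 0.0, 2.0]
finger_gap: 0.0004
t 5.30 tcp [ 0.5294 -0.2002  0.0941] box [-28.8 -30.1  94.1] x ang -1.482 down [ 0.001  0.002 -1.   ] F [-3.3  0.   2. ] gap 0.0004 q7 -1.27
need cm [-0.01  0.01  0.88] roll None
```

View pics/s4.png

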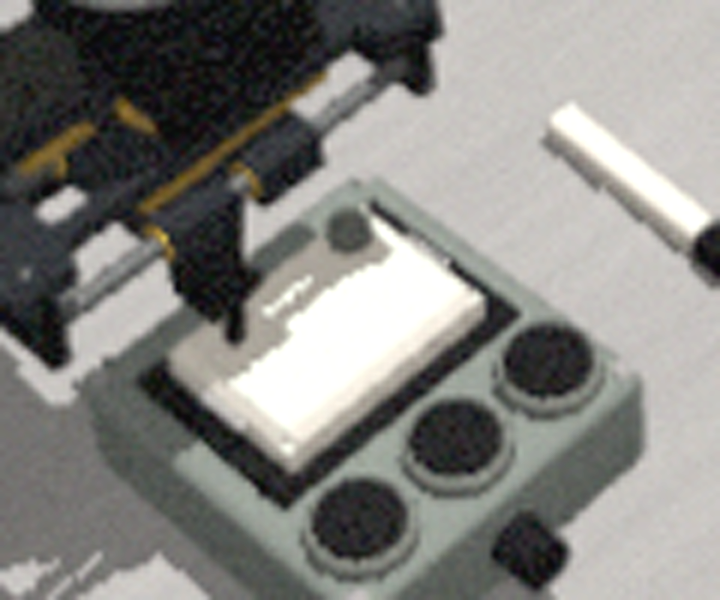

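```bash
python3 -m handwheel '[[-1,0,0,0.15,0],[-1,0,0,0.3,0],[-1,0,0,0.4,0],[-1,0,0,0.5,0],[-1,0,0,0.6,0],[-1,0,0,0.6,0],[-1,0,0,-1,0],[-1,0,0,-3,0],[-1,0,0,-5,0],[-1,0,0,-6,0]]'
python3 - <<'E'
from go import *
rep()
s=optics.get_image("scene"); crop(s,220,190,340,290,6,"s5")
E
```

```text
t: 6.35
position: [0.4687, -0.2059, 0.0941]
ee_rot: [0.522, -0.521, 0.478, -0.477]
wrist_force: [0.7, 0.2, -0.7]
finger_gap: 0.0004
t 6.35 tcp [ 0.4687 -0.2059  0.0941] box [-89.8 -30.7  94.1] x ang -1.483 down [ 0.001  0.002 -1.   ] F [ 0.7  0.2 -0.7] gap 0.0004 q7 -1.18
```

View pics/s5.png

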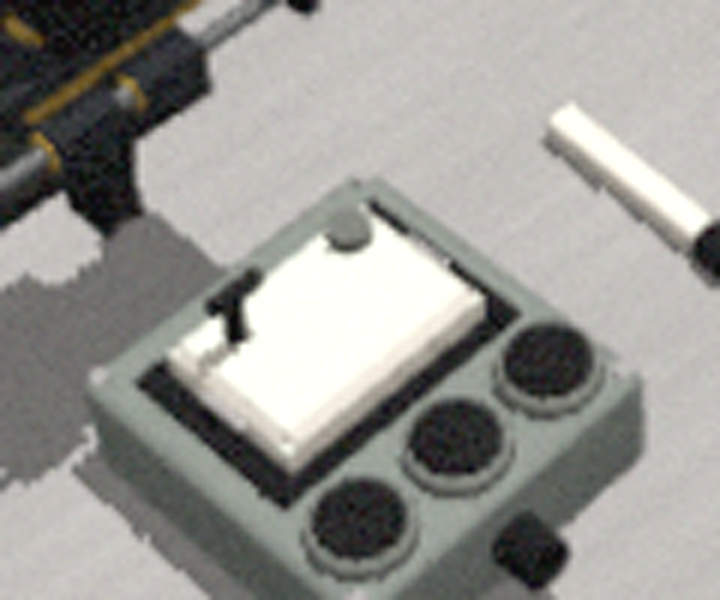

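The lever is up again, with its bar at (235,295), where it was at the start. Next is the hood.

Run:
```python
from go import *
need([PH[0],PH[1],.2],PH[2]+np.pi/2)
```

```text
need cm [-40.05 -10.54   8.36] roll -0.050463896775362116
```

```bash
python3 -m handwheel '[[-1,0,-4,0,0],[-1,0,-8,0,0],[0,-3,-10.5,0.7,0],[1,-7,-10.5,1.5,0],[1,-11.5,-10.5,2.5,0],[1,-16,-10.5,3.4,0],[1,-20.5,-10.5,4.3,-0.02],[1,-25,-10.5,5.3,-0.05],[1,-29.5,-10.5,6.3,-0.05],[1,-34,-10.5,7.2,-0.05]]'
python3 - <<'E'
from go import *
rep();need([PH[0],PH[1],.2],PH[2]+np.pi/2)
E
```

```text
t: 7.4
position: [0.5107, 0.1413, 0.2002]
ee_rot: [0.534, -0.532, 0.464, -0.465]
wrist_force: [0.9, -0.9, -0.2]
finger_gap: 0.0564
t 7.40 tcp [0.5107 0.1413 0.2002] box [-18.4 311.7 200.2] x ang -1.433 down [ 0.002  0.002 -1.   ] F [ 0.9 -0.9 -0.2] gap 0.0564 q7 -1.83
need cm [-5.74  0.03  1.33] roll -0.00044476882552579866
```

```bash
python3 -m handwheel '[[1,-3,0,0.7,0],[1,-5.7,0,1.3,0],[1,-5.7,2,1.3,0],[1,-5.7,4,1.3,0],[1,-5.7,6,1.3,0],[1,-5.7,8,1.3,0],[1,-5.7,9.5,1.3,0],[1,-5.7,9.5,1.3,0],[1,-5.7,9.5,1.3,0],[1,-5.7,9.5,1.3,0]]'
python3 - <<'E'
from go import *
rep();need([PH[0],PH[1],.062],PH[2]+np.pi/2)
s=optics.get_image("scene"); crop(s,325,115,435,205,7,"s6")
E
```

```text
t: 8.4
position: [0.5169, 0.2004, 0.1065]
ee_rot: [0.535, -0.531, 0.464, -0.465]
wrist_force: [0.2, 0.0, 1.3]
finger_gap: 0.0871
t 8.40 tcp [0.5169 0.2004 0.1065] box [ -7.2 370.  106.5] x ang -1.433 down [ 0.004  0.003 -1.   ] F [0.2 0.  1.3] gap 0.0871 q7 -2.03
need cm [ 0.04  4.45 -0.11] roll -0.00041574386966125587
```

View pics/s6.png

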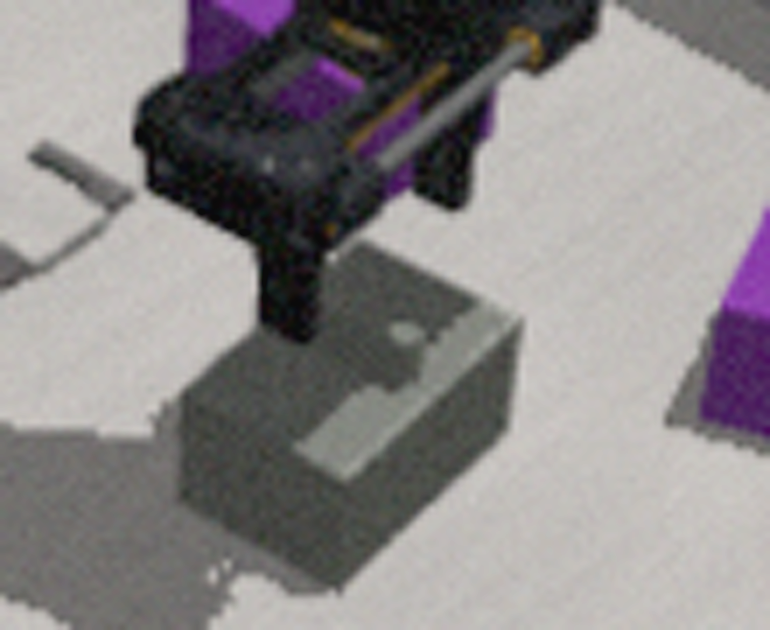

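```bash
python3 -m handwheel '[[1,0,1.5,-0.1,0],[1,0,3,-0.1,0],[1,0,4,-0.1,0],[1,0,4.3,-0.1,0],[1,0,4.3,-0.1,0],[-1,0,4.3,-0.1,0],[-1,0,4.3,-0.1,0],[-1,0,4.3,-0.1,0],[-1,0,4.3,-0.1,0],[-1,0,4.3,-0.1,0]]'
python3 - <<'E'
from go import *
rep()
E
```

```text
t: 9.45
position: [0.5162, 0.2002, 0.0638]
ee_rot: [0.535, -0.531, 0.464, -0.465]
wrist_force: [1.0, -0.7, 0.2]
finger_gap: 0.0549
t 9.45 tcp [0.5162 0.2002 0.0638] box [ -7.9 369.9  63.8] x ang -1.433 down [ 0.005  0.003 -1.   ] F [ 1.  -0.7  0.2] gap 0.0549 q7 -2.06
```

```bash
python3 -m handwheel '[[-1,0,0.15,0,0],[-1,0,0.2,0,0],[-1,0,0.2,0,0],[-1,0,0.2,0,0],[-1,0,0.2,0,0],[-1,0,0.2,0,0],[-1,0,0.2,0,0],[-1,0,0.2,0,0],[-1,0,0.2,0,0],[-1,0,0.2,0,0]]'
python3 - <<'E'
from go import *
rep()
s=optics.get_image("scene"); crop(s,325,115,435,205,7,"s7")
E
```

```text
t: 10.45
position: [0.5163, 0.2002, 0.0618]
ee_rot: [0.535, -0.531, 0.464, -0.465]
wrist_force: [-0.1, 0.5, 0.3]
finger_gap: 0.0116
t 10.45 tcp [0.5163 0.2002 0.0618] box [ -7.8 369.9  61.8] x ang -1.433 down [ 0.005  0.003 -1.   ] F [-0.1  0.5  0.3] gap 0.0116 q7 -2.06
```

View pics/s7.png

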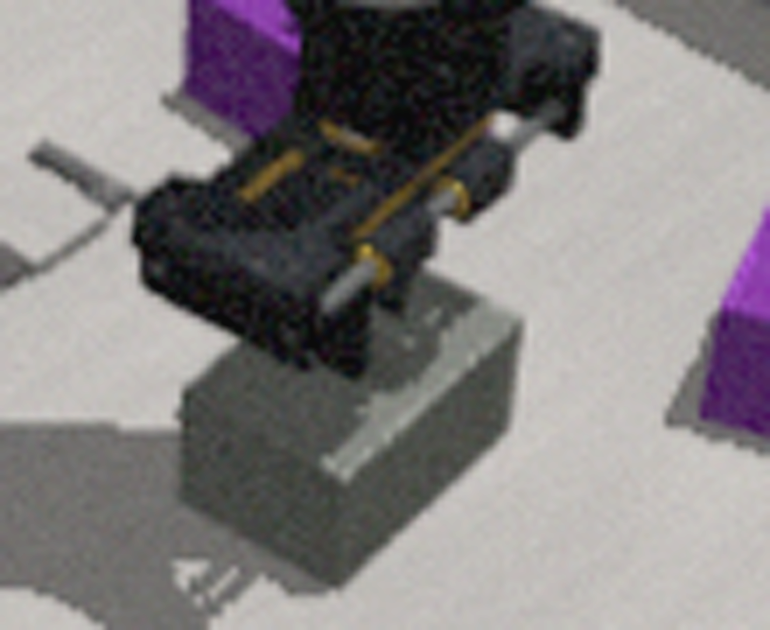

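It's gripped: the gap is 11.6 mm, against a rib of 12 mm. Lifting now.

```bash
python3 -m handwheel '[[-1,0,-1,0,0],[-1,0,-2.5,0,0],[-1,0,-4.5,0,0],[-1,0,-7,0,0],[-1,0,-10,0,0],[-1,0,-13,0,0],[-1,0,-15,0,0],[-1,0,-16,0,0],[-1,0,-16,0,0],[-1,0,-16,0,0]]'
python3 - <<'E'
from go import *
rep();need(b2w(0,0,.22),PB[2]+np.pi/2)
s=optics.get_image("scene"); crop(s,325,65,435,205,4.2,"s8")
E
```

```text
t: 11.5
position: [0.5151, 0.1995, 0.2212]
ee_rot: [0.535, -0.531, 0.464, -0.465]
wrist_force: [-0.1, 0.0, -2.2]
finger_gap: 0.0114
t 11.50 tcp [0.5151 0.1995 0.2212] box [ -9.1 369.3 221.2] x ang -1.433 down [ 0.004  0.003 -1.   ] F [-0.1  0.  -2.2] gap 0.0114 q7 -1.95
need cm [36.92  0.04 -1.02] roll 0.05239081854518268
```

View pics/s8.png

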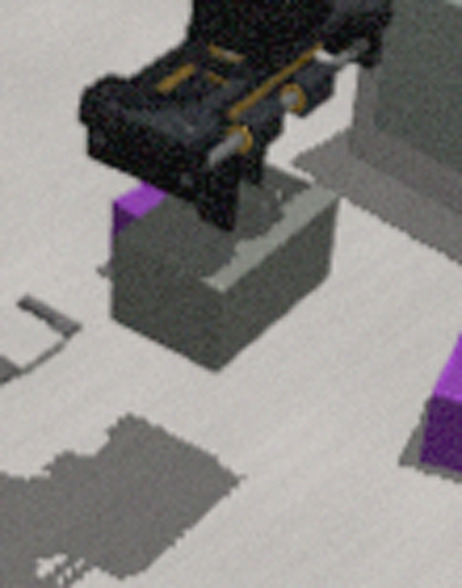

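The hood is held level. The wrist force reads −2.2 N including some offset, which is plausible for about 0.15 kg. I'll carry it over the box.

```bash
python3 -m handwheel '[[-1,2,0,0,0],[-1,5,0,-0.1,0],[-1,9,0,-0.2,0.01],[-1,13,0,-0.3,0.02],[-1,17,0,-0.5,0.03],[-1,21,0,-0.6,0.05],[-1,25,0,-0.7,0.05],[-1,29,0,-0.8,0.05],[-1,32,0,-0.9,0.05],[-1,34,0,-1,0.05]]'
python3 - <<'E'
from go import *
rep();need(b2w(0,0,.22),PB[2]+np.pi/2)
E
```

```text
t: 12.55
position: [0.5503, -0.1421, 0.218]
ee_rot: [0.521, -0.52, 0.479, -0.478]
wrist_force: [0.0, -0.4, -1.9]
finger_gap: 0.0118
t 12.55 tcp [ 0.5503 -0.1421  0.218 ] box [ -3.   25.9 218. ] x ang -1.487 down [ 0.     0.003 -1.   ] F [ 0.  -0.4 -1.9] gap 0.0118 q7 -1.36
need cm [ 2.59 -0.21  0.3 ] roll -0.0010202783873074495
```

```bash
python3 -m handwheel '[[-1,1,0,0.1,0],[-1,2,0,0.2,0],[-1,2.6,0.5,0.3,0],[-1,2.6,1,0.3,0],[-1,2.6,2,0.3,0],[-1,2.6,2.8,0.3,0],[-1,2.6,3.2,0.3,0],[-1,2.6,3.2,0.3,0],[-1,2.6,3.2,0.3,0],[-1,2.6,3.2,0.3,0]]'
python3 - <<'E'
from go import *
rep();need(b2w(0,0,.18),PB[2]+np.pi/2)
s=optics.get_image("scene");t=optics.get_image("top"); np.savez("scene9.npz",**s);np.savez("top9.npz",**t)
crop(s,215,165,345,275,6,"s9");crop(t,310,150,420,245,6,"t9")
E
```

```text
t: 13.55
position: [0.5558, -0.1677, 0.1864]
ee_rot: [0.521, -0.52, 0.479, -0.478]
wrist_force: [-0.1, 0.4, -0.6]
finger_gap: 0.012
t 13.55 tcp [ 0.5558 -0.1677  0.1864] box [  0.3   0.  186.4] x ang -1.487 down [ 0.001  0.002 -1.   ] F [-0.1  0.4 -0.6] gap 0.0120 q7 -1.33
need cm [ 0.    0.64 -0.03] roll -0.0009130867667677123
```

View pics/s9.png

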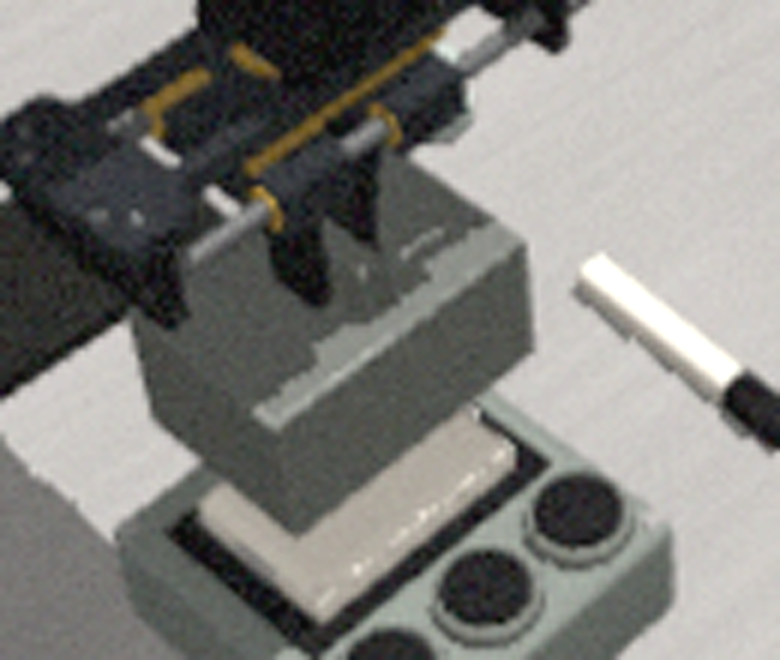

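View pics/t9.png

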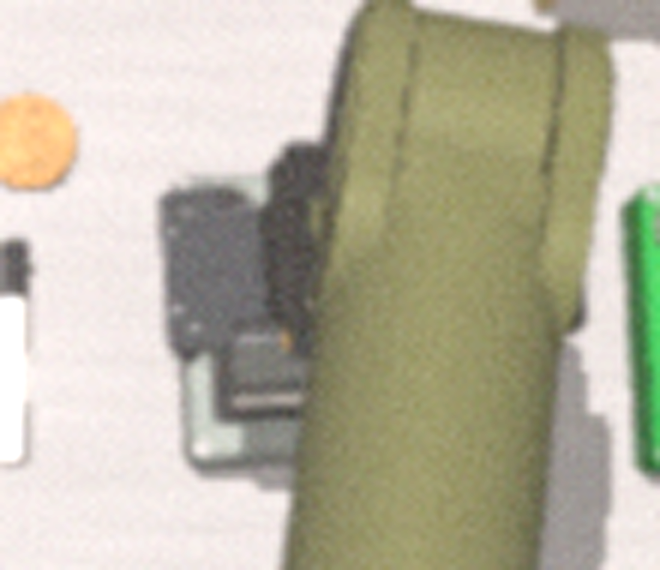

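```bash
cat > run2.py <<'E'
from ls import *
s=load("scene9.npz")
zr=.1864-.0618
S=cr([[267,427],[528,240],[130,318],[292,535],[532,348],[155,415]],215,165,6)
X=[[.039,-.058,zr+.06],[.039,.058,zr+.06],[-.039,-.058,zr+.06],[.039,-.058,zr],[.039,.058,zr],[-.039,-.058,zr]]
p,r=fit([(s,X,S)],[.555,-.168,.085]); print("hood",p.round(4),r.round(1).tolist())
B=[[.042,.061,.06],[.042,-.061,.06],[-.042,-.061,.06]]
q,r=fit([(s,B,cr([[548,465],[315,652],[170,532]],215,165,6))],[.555,-.168,.085]); print("box",q.round(4),r.round(1).tolist())
draw(s,[(pose(p,rc(.039,.058,zr)),(0,0,255)),(pose(p,rc(.039,.058,zr+.06)),(0,0,255)),(pose(q,rc(.042,.061,.06)),(255,0,0)),(pose(q,rc(.034,.0495,.072)),(0,160,0))],"o9",215,165,345,275,6)
E
python3 run2.py
```

```text
hood [ 0.5552 -0.1667  0.0725] [[0.8, -0.0], [-0.3, -0.1], [-0.8, -2.1], [0.2, 0.3], [0.5, 0.5], [-0.5, 0.2]]
box [ 0.5558 -0.1679  0.0869] [[0.9, -0.6], [-0.1, 0.9], [-0.6, -0.3]]
```

View pics/o9.png

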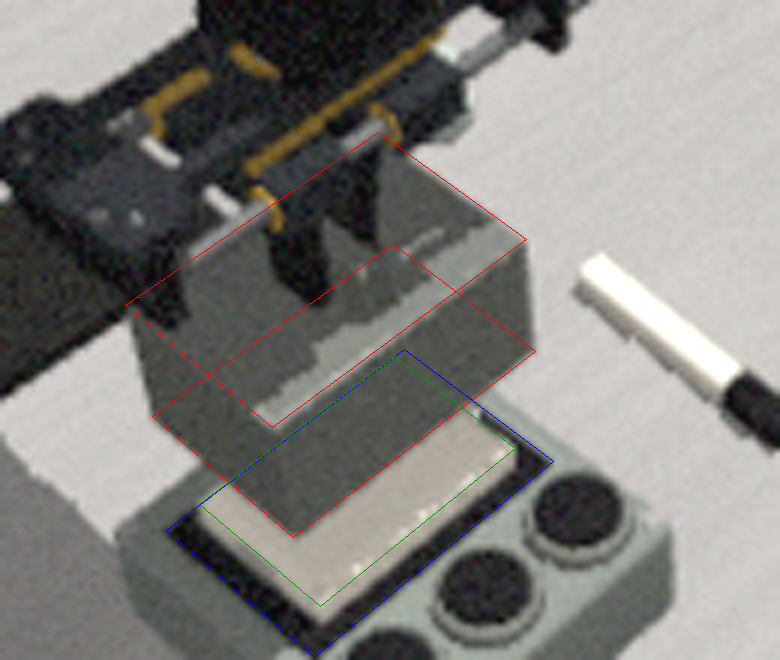

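In this one image the hood and box agree to about 1 mm and 0.015 rad, well inside the bevel's capture. I'll descend in stages.

```bash
python3 -m handwheel '[[-1,0.05,0.8,0,0],[-1,0.05,1.8,0,0],[-1,0.05,2.8,0,0],[-1,0.05,3.6,0,0],[-1,0.05,4.1,0,0],[-1,0.05,4.5,0,0],[-1,0.05,4.8,0,0],[-1,0.05,5,0,0],[-1,0.05,5.1,0,0],[-1,0.05,5.1,0,0]]'
python3 - <<'E'
from go import *
rep()
s=optics.get_image("scene");crop(s,215,165,345,275,6,"s10")
E
```

```text
t: 14.65
position: [0.5559, -0.1681, 0.1354]
ee_rot: [0.521, -0.52, 0.479, -0.478]
wrist_force: [0.1, -0.7, -1.9]
finger_gap: 0.0118
t 14.65 tcp [ 0.5559 -0.1681  0.1354] box [  0.4  -0.5 135.4] x ang -1.487 down [ 0.001  0.002 -1.   ] F [ 0.1 -0.7 -1.9] gap 0.0118 q7 -1.35
```

View pics/s10.png

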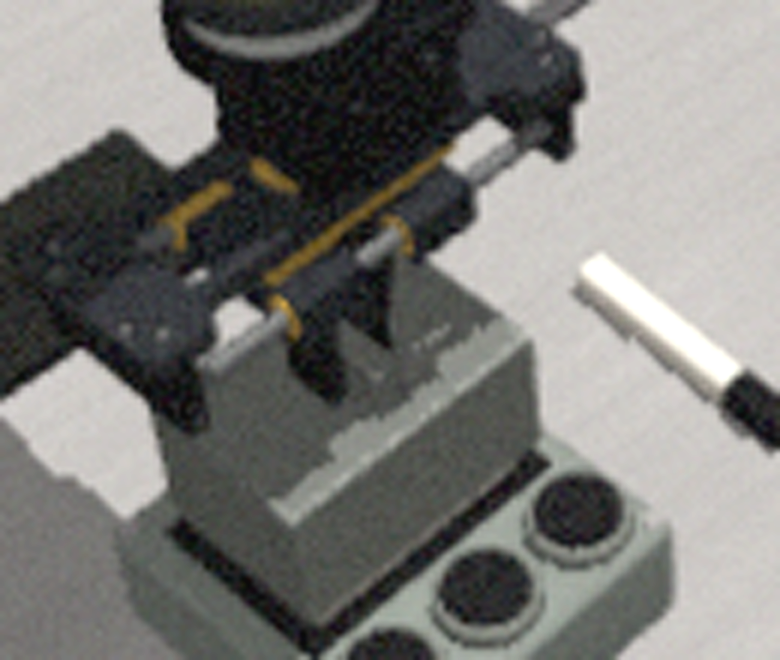

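The hood has gone over the plinth without resistance, with its rim at about 74 mm. I'll press on toward the snap.

```bash
python3 -m handwheel '[[-1,0,0.2,0,0],[-1,0,0.4,0,0],[-1,0,0.5,0,0],[-1,0,0.6,0,0],[-1,0,0.7,0,0],[-1,0,0.8,0,0],[-1,0,0.9,0,0],[-1,0,0.95,0,0],[-1,0,1.0,0,0],[-1,0,1.0,0,0]]'
python3 - <<'E'
from go import *
rep()
E
```

```text
t: 15.7
position: [0.5565, -0.1685, 0.1275]
ee_rot: [0.521, -0.52, 0.478, -0.479]
wrist_force: [-3.2, -0.7, 10.2]
finger_gap: 0.0115
t 15.70 tcp [ 0.5565 -0.1685  0.1275] box [  0.9  -0.9 127.5] x ang -1.487 down [ 0.002  0.001 -1.   ] F [-3.2 -0.7 10.2] gap 0.0115 q7 -1.36
```

```bash
python3 -m handwheel '[[-1,0,0.2,0,0],[-1,0,0.3,0,0],[-1,0,0.4,0,0],[-1,0,0.5,0,0],[-1,0,0.6,0,0],[-1,0,0.7,0,0],[-1,0,0.75,0,0],[-1,0,0.8,0,0],[-1,0,0.8,0,0],[-1,0,0.8,0,0]]'
python3 - <<'E'
from go import *
rep()
s=optics.get_image("scene");np.savez("scene11.npz",**s);crop(s,215,165,345,275,6,"s11")
E
```

```text
t: 16.7
position: [0.5565, -0.1683, 0.1218]
ee_rot: [0.521, -0.52, 0.478, -0.479]
wrist_force: [-7.4, 3.2, 13.9]
finger_gap: 0.0121
t 16.70 tcp [ 0.5565 -0.1683  0.1218] box [  1.   -0.6 121.8] x ang -1.487 down [ 0.002  0.    -1.   ] F [-7.4  3.2 13.9] gap 0.0121 q7 -1.36
```

View pics/s11.png

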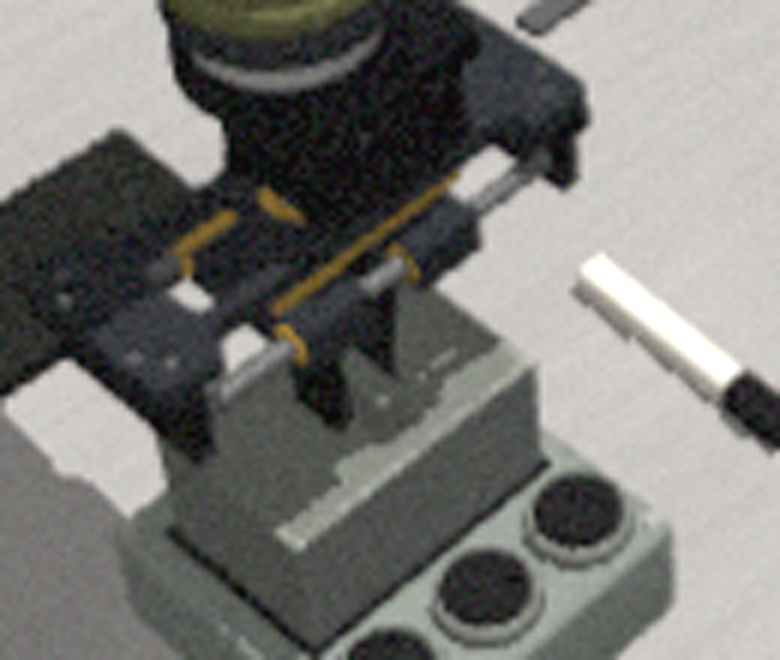

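```bash
python3 -m handwheel '[[-1,0,0.2,-0.02,0],[-1,0,0.3,-0.05,0],[-1,0,0.35,-0.05,0],[-1,0,0.4,-0.05,0],[-1,0,0.4,-0.05,0],[-1,0,0.4,-0.05,0],[-1,0,0.4,-0.05,0],[-1,0,0.4,-0.05,0],[-1,0,0.4,-0.05,0],[-1,0,0.4,-0.05,0]]'
python3 - <<'E'
from go import *
rep()
s=optics.get_image("scene");np.savez("scene12.npz",**s);crop(s,235,205,325,280,8,"s12"); rep()
E
```

```text
t: 17.75
position: [0.5565, -0.1683, 0.1217]
ee_rot: [0.521, -0.52, 0.477, -0.48]
wrist_force: [-9.6, 1.9, 21.5]
finger_gap: 0.0122
t 17.75 tcp [ 0.5565 -0.1683  0.1217] box [  1.   -0.7 121.7] x ang -1.487 down [ 0.003 -0.001 -1.   ] F [-9.6  1.9 21.5] gap 0.0122 q7 -1.36
t 17.80 tcp [ 0.5565 -0.1682  0.1217] box [  1.   -0.6 121.7] x ang -1.487 down [ 0.003 -0.001 -1.   ] F [-10.4   2.5  22.7] gap 0.0118 q7 -1.36
```

View pics/s12.png

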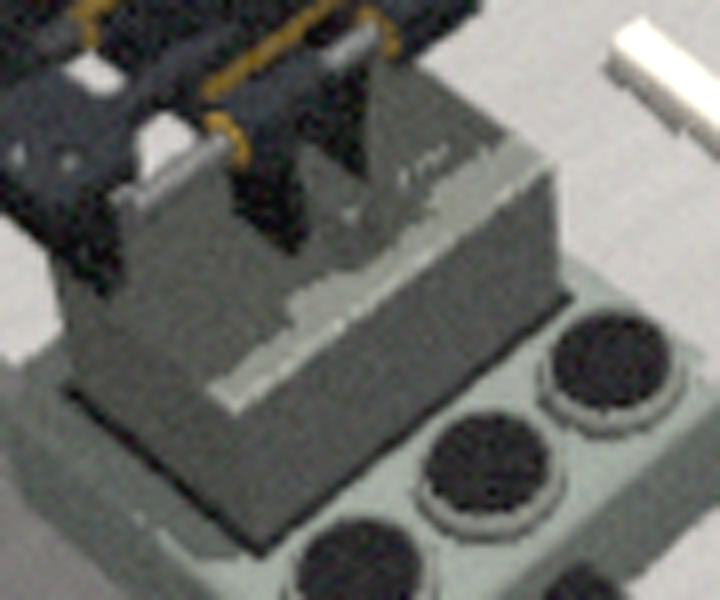

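Run:
```python
from go import *
d=load("scene12.npz");P=cloud(d).reshape(-1,3)
c,s=np.cos(PB[2]),np.sin(PB[2]); e=P[:,:2]-PB[:2]; bx=c*e[:,0]+s*e[:,1]; by=-s*e[:,0]+c*e[:,1]
m=(bx>.0)&(bx<.036)&(P[:,2]>.11)&(P[:,2]<.13)
for lo,hi in((-.055,-.04),(-.04,-.025),(.025,.04),(.04,.055)):
    k=m&(by>lo)&(by<hi); print(lo,k.sum(),np.median(P[k,2]).round(4))
k=(bx>-.06)&(bx<.045)&(np.abs(by)>.063)&(np.abs(by)<.074)&(P[:,2]>.05)&(P[:,2]<.062);print("boxtop",k.sum(),np.median(P[k,2]).round(4))
```

```text
-0.055 99 0.1202
-0.04 94 0.1203
0.025 83 0.1204
0.04 86 0.1206
boxtop 241 0.0554
```

The roof is level at 120.2–120.6 mm across its length, against 120 mm expected when home. The push is holding at 22 N, so I'll hand in.

Run:
```python
from go import *
rep(); print(robot.hand_in()); rep()
```

```text
t 17.80 tcp [ 0.5565 -0.1682  0.1217] box [  1.   -0.6 121.7] x ang -1.487 down [ 0.003 -0.001 -1.   ] F [-10.4   2.5  22.7] gap 0.0118 q7 -1.36
the job is handed in; nothing more can be done
None
the job is handed in; nothing more can be done
```

I pressed the test button and the lever dropped, then pushed the lever back up; both showed in the camera images. I then picked up the grey hood by its rib, set it over the breaker and pressed it home. I handed in at 17.8 s, still gripping the hood and pressing down.

**Hood seated:** In the last depth image the roof was level at 120.2–120.6 mm, against 120 mm expected when home. The tool height changed only 0.1 mm when I pushed about 8 N harder. By the tool position, the hood was within about 1.2 mm of the seat sideways and within 0.02 rad of the box's yaw.

**Final push:** The vertical wrist force was about 22 N and the finger gap 11.8 mm on the 12 mm rib.

**Not fully confirmed:**
- About 10 N of sideways force along x remained at the end, and easing the tool back 0.5 mm did not reduce it.
- I did not see the force dip at the snap itself; I judged it from the final height.
- The lever can't be seen under the hood. It was up in the last picture before the hood went on.
- I did not compare the other objects' positions at the end. I moved nothing near them, and no unexpected contact showed.

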